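Clear the switch test bed, tuck the bonding strip under the cover and hold it down

TASK

Clear the two stray parts off the grey test bed: the black lever cap goes into the green tray with the black caps, the ivory terminal block into the green tray with the ivory blocks. Then take the flat aluminium bonding strip by its blue grip bar, lay it on the bed and slide its free edge squarely under the hinged orange cover, at least 20 mm past the lip over its whole width, without lifting the cover. Finish while still gripping the bar and pressing the strip down firmly and flat on the bed, and do not disturb the other things on the bench.

Things in the scene. Friction and masses are not known exactly. Their poses are not given: they have to be found in the camera images.
- test_bed: Light grey flat test bed, 220 (x) x 180 (y) x 20 mm high, fixed. Origin under its centre; top at local z 20 mm. Local +x runs from the open front end to the hinge end. The cover lies over it from its lip at local x 19 mm to its hinge at 100 mm, resting on two side rails 8 mm high that leave a channel from local y -58 to +58 mm. The bed in front of the lip is plain and open.
- cover (a joint): Hinge angle (rad) of the orange cover, 140 mm wide: 0 resting level, grows as its lip is lifted; kept down only by its own weight, 120 g. At 0 its underside is 8 mm above the bed top, flaring up to about 13 mm at the lip; its top is at most 18 mm above the bed top.
- cover_lip (a point): Middle of the cover's front lip edge, 15 mm above the bed top; 81 mm before the hinge.
- strip_bar (a point): Centre of the blue grip bar of the bonding strip: 10 (local x) x 70 (y) x 36 mm high, on the rear end of the plate. The bar top is 18 mm above this point, the plate underside 22 mm below. The strip is a flat aluminium plate 4 mm thick, 70 mm wide, about 120 g in all, lying on the bench; its free edge is 90 mm ahead of the bar centre along local +x.
- strip_edge_left (a point): Left (+y) corner of the strip's free edge, on the underside of the plate: local (90, 35, -22) mm from the bar's centre.
- strip_edge_right (a point): Right (-y) corner of the strip's free edge, on the underside: local (90, -35, -22) mm from the bar's centre.
- lever_cap_center (a point): Centre of the black toggle lever cap standing on the test bed: round, 18 mm diameter, 32 mm tall, slightly tapered above, 20 g; centre 16 mm above its foot.
- terminal_center (a point): Centre of the ivory ceramic terminal block lying on the test bed: 40 (local x) x 20 (local y) x 22 mm high, 45 g; two brass screws on top.
- cap_tray: Green open tray 130 x 130 mm, 30 mm high, 4 mm walls and floor, fixed to the bench. Origin under its centre. Its +y side holds a row of black lever caps (fixed, up to 36 mm above the bench); the floor at local y from -60 to +20 mm is free.
- block_tray: Green open tray 130 x 130 mm, 30 mm high, 4 mm walls and floor, fixed to the bench. Origin under its centre. Its +y side holds two ivory terminal blocks (fixed, up to 36 mm above the bench); the floor at local y from -60 to +20 mm is free.
- detent_tester: Bystander: knurled aluminium cylinder 50 mm diameter, 82 mm tall with its stem; origin under its centre.
- pitot_switch: Bystander: chrome switch body lying along x, 60 mm long, 44 mm diameter, with a short steel tube ahead and a brass stub on top (62 mm tall); origin under its centre.
- toggle_switch: Bystander: blue toggle switch 40 x 30 x 28 mm with a steel lever (60 mm tall); origin under its centre.
- screwdriver: Bystander: screwdriver lying on the bench; origin under its middle.
- weight: Bystander: brass test weight 40 mm diameter, 52 mm tall; origin under its centre.
- jar: Bystander: closed jar 50 mm diameter, 60 mm tall, green cap; origin under its centre.

How it is judged:
On the way, in this order (a step that is already met when the one before it is completed fails the run):
1. the lever cap and the terminal block each lie released in their own tray (x of lever_cap_center in the frame of cap_tray between -0.058 and 0.058 m and y of lever_cap_center in the frame of cap_tray between -0.058 and 0.058 m and z of lever_cap_center in the frame of cap_tray between 0 and 0.05 m and x of terminal_center in the frame of block_tray between -0.058 and 0.058 m and y of terminal_center in the frame of block_tray between -0.058 and 0.058 m and z of terminal_center in the frame of block_tray between 0 and 0.05 m and contact force between the fingers and lever_cap below 0.2 N and contact force between the fingers and terminal below 0.2 N), for 0.2 s.
2. the strip's free edge lies under the cover, flat on the bed, cover down (x of each of strip_edge_left, strip_edge_right in the frame of test_bed above 0.037 m and y of strip_edge_left in the frame of test_bed between -0.06 and 0.06 m and z of strip_edge_left in the frame of test_bed between 0.015 and 0.0245 m and y of strip_edge_right in the frame of test_bed between -0.06 and 0.06 m and z of strip_edge_right in the frame of test_bed between 0.015 and 0.0245 m and angle between strip_bar's own z axis and vertical below 0.06 rad and value of joint cover below 0.03 rad), for 0.2 s.
At the end, for the whole second after the job is handed in: Cap and block in their own trays; both corners of the strip's free edge over 18 mm under the lip, in the channel, under 4.5 mm above the bed; strip tilt under 0.06 rad, cover under 0.03 rad; bar gripped (over 2 N), strip pressed on the bed with over 4 N, at rest (all of step 2 and x of lever_cap_center in the frame of cap_tray between -0.058 and 0.058 m and y of lever_cap_center in the frame of cap_tray between -0.058 and 0.058 m and z of lever_cap_center in the frame of cap_tray between 0 and 0.05 m and x of terminal_center in the frame of block_tray between -0.058 and 0.058 m and y of terminal_center in the frame of block_tray between -0.058 and 0.058 m and z of terminal_center in the frame of block_tray between 0 and 0.05 m and contact force between strip and test_bed above 4 N and contact force between the fingers and strip above 2 N and linear speed of strip below 0.02 m/s); the arm keeps its last pose, push and grip.
It fails at once if the cover is lifted more than 0.08 rad (6 mm at the lip) (value of joint cover above 0.08 rad).
It fails at once if another thing on the bench moved more than 30 mm (distance of any of detent_tester, pitot_switch, toggle_switch, screwdriver, weight, jar from where it was at the start of the episode above 0.03 m).
It also fails if it takes over 72 s, if anything falls off the work surface, if the arm or the gripper's body presses on something with over 40 N, if the wrist force passes 120 N, or if a joint passes its speed limit or range.

ROBOT

A 7-joint arm with a two-finger parallel gripper is mounted at the origin on the work surface. World frame = base frame: x ahead of the robot, y to its left, z up, the work surface at z = 0. Lengths are in m, angles in rad, forces in N, time in s.
With the tool pointing down it reaches from about 0.4 to 0.85 m from the base axis. Payload 10.4 kg.
Tool frame: the origin (TCP) lies at the very end of the fingers, on their centre line; the grasp point (between the pads) lies 19 mm behind it; z points along the fingers, y is the direction in which the jaws open and shut (so a half turn about z gives the same grasp; the last joint's range is limited). The gripper opens to 85 mm and grips with 20 to 120 N. Pads are 22 mm wide; open, the fingers measure 114 mm over their backs; the gripper's body (76 mm by 85 mm) begins 54 mm behind the grasp point. The pads swing forward as they close: fully open they stand 13 mm farther back than shut.
Start: joints at [-1.276, 0.332, -0.065, 1.46, 0.022, 1.35, -0.088], TCP at [0.195, 0.594, 0.231] pointing down, gripper open.
Joint ranges: [-2.6, 2.6], [-0.5, 2.12], [-1.47, 1.34], [0.16, 2.42], [-1.27, 4.41], [0.06, 2.06], [-2.6, 2.6]. Speed limits (rad/s): [2.22, 2.22, 2.79, 2.79, 3.14, 3.14, 3.14].

INTERFACE

Orientations are given as a unit quaternion [x, y, z, w].
In Python, from workcell import manip gives the robot as it stands.
- The arm moves only by the tool arm_command, never from a script. Its arguments are lists of equal length, an entry for each row: "slide": the shift along the tool's x, y, z in mm, a list of three; "turn": the turn about the tool's z in degrees; "grip": the closure, from 0 (fully open) to 1 (shut). In form: {"slide": [[tx, ty, tz], ...], "turn": [turn, ...], "grip": [grip, ...]}. A call has 1 to 10 rows; each row shifts and turns the commanded pose from where the row before left it, along the tool's axes as they then stand; what a row does not reach is not made up. A row lasts 1/12 s, in which the tool goes at most 41.7 mm and 7.16 degrees, less where a joint would pass 70% of its speed; a pose out of reach is approached as far as the arm can. A call with a gripper value outside its range is refused whole. The fingers move at their own pace and stop on an object; "newtons" is the grip in N (left out, the last holds). Time passes only in rows, so rows that do not move let the fingers close. It gives the time, the measured TCP pose, the force and the opening at its end, in the units of the state.
- manip.get_obs(): the state, without advancing time (a new reading comes with each control period).
- manip.camera(name): name is "side" or "top"; returns the picture (384x512x3 uint8, blue, green, red); there is no depth.
- manip.camera_info(name): a dict with "fx", "fy", "cx", "cy" (pixels), "rvec" (rotation vector, rad) and "tvec" (3), from world to camera coordinates, as OpenCV has them. Camera axes: x right, y down, z forward; pixel columns grow to the right and rows downward; lengths in m; the calibration is good to about 2 mm. A picture is of the moment at which its call begins. camera_info takes no time and is no camera call.
- manip.hand_in(): hands the job in, once; it reports no verdict.
Trained networks look in the newest picture that a camera, given by its name, has taken for a name from the list of things; names that differ only in an ending like _2 or _b are one class to them, and where a whole thing is asked for, a point or a joint stands for the part that bears it (a point fixed in the world has none). Each returns a list of dicts, best first, with "score" (0 to 1); they miss things now and then, are a little off and sometimes report something else, mostly with a low value. They report only what shows in the picture. A call takes as long as a camera call.
- manip.cut_out(target, camera): "pixels" (384x512 bool, what is visible of it).
- manip.tip_of(target, camera): "xyz" ([x, y, z] in m, in the coordinates of the camera as it stood for that picture, good to about 4 mm: a listed point, or the origin of a listed thing).
The state is a dict: "clock": time; "joint_pos": joint angles; "joint_velocities": joint speeds; "tau": joint torques, N m; "position": TCP position; "ee_rot": TCP orientation; "ft_force": force on the tool from outside, world axes, zero at the start; "torque": the same for the moment, N m; "grip_width": opening from 0.0 (shut) to 1.0 (fully open).
Only numpy, scipy, OpenCV 4.12 (cv2) and the standard library are available. Lean on these libraries where they do the work, as an engineer would, in place of code of your own. Each camera call takes 0.05 s, during which the arm holds its last target.

## Working session

There is one attempt and no reset: what is moved stays moved. The work goes in short steps, Python scripts to look and compute and a tool call to move; the robot and the scene stay as the last step left them, time stands still between calls to the robot, and variables do not carry over. Pictures are saved under pics/ and viewed, and the job is handed in when it is done.

Besides the shell and the picture viewer there is one more tool, called after "Emit:" as name([rows], argument=value, ...), one row to a line, values as JSON. arm_command: Moves the arm, as the interface text tells. Its arguments: {"type":"object","properties":{"slide":{"type":"array","items":{"type":"array","items":{"type":"number"}}},"turn":{"type":"array","items":{"type":"number"}},"grip":{"type":"array","items":{"type":"number"}},"newtons":{"type":"number"}},"required":["slide","turn","grip"]}

```bash
ls; mkdir -p pics; cat > h.py <<'E'
from workcell import manip
import numpy as np, cv2
from scipy.spatial.transform import Rotation as R
def ext(n):
    i=manip.camera_info(n); Rm=cv2.Rodrigues(np.array(i['rvec'],float))[0]; t=np.array(i['tvec'],float).ravel()
    K=np.array([[i['fx'],0,i['cx']],[0,i['fy'],i['cy']],[0,0,1.]])
    return K,Rm,t
def c2w(p,n):
    K,Rm,t=ext(n); return Rm.T@(np.array(p)-t)
def w2p(P,n):
    K,Rm,t=ext(n); c=Rm@np.array(P)+t; u=K@c; return u[:2]/u[2]
def px2w(uv,n,z):
    K,Rm,t=ext(n); d=Rm.T@np.linalg.solve(K,[uv[0],uv[1],1.]); o=-Rm.T@t
    return o+d*(z-o[2])/d[2]
def st():
    o=manip.get_obs(); e=np.array(o['ee_rot']); 
    print('t',round(o['clock'],2),'p',np.round(o['position'],4),'q',np.round(e,4),'F',np.round(o['ft_force'],1),'g',round(float(o['grip_width']),3))
    return o
E
python3 - <<'E'
from h import *
st()
for n in ['side','top']:
    im=manip.camera(n); cv2.imwrite(f'pics/{n}0.png',im)
    K,Rm,t=ext(n); print(n,K[0,0],'pos',-Rm.T@t,'fwd',Rm[2])
    for x in ['test_bed','cover_lip','strip_bar','strip_edge_left','strip_edge_right','lever_cap_center','terminal_center','cap_tray','block_tray']:
        r=manip.tip_of(x,n)
        for d in r[:2]: print(n,x,round(d['score'],2),np.round(c2w(d['xyz'],n),4))
st()
E
```

```text
pics
t 0.0 p [0.1952 0.5933 0.2305] q [ 1.582e-01  9.874e-01 -7.000e-04 -1.000e-04] F [0.4 0.6 0.9] g 1.001
side 354.7667501388017 pos [-0.07284941 -0.63216435  0.60210216] fwd [ 0.58734286  0.60743856 -0.53483339]
side test_bed 0.86 [ 0.5727  0.0402 -0.004 ]
side cover_lip 0.56 [0.5932 0.0393 0.0348]
side strip_bar 0.73 [ 0.5197 -0.3066  0.0191]
side strip_bar 0.63 [ 0.5907 -0.3627 -0.0038]
side strip_edge_left 0.78 [ 0.6109 -0.2998 -0.0013]
side strip_edge_right 0.87 [ 0.5913 -0.3645 -0.004 ]
side lever_cap_center 0.67 [ 0.5942 -0.3651 -0.0016]
side lever_cap_center 0.48 [ 0.4941 -0.0014  0.0368]
side terminal_center 0.57 [0.5225 0.079  0.0335]
side cap_tray 0.63 [0.5504 0.2843 0.0013]
side block_tray 0.64 [ 3.878e-01  2.606e-01 -3.000e-04]
top 443.9055148099435 pos [0.31730774 0.00251055 1.36187126] fwd [ 0.1613579  -0.00696671 -0.98687137]
top test_bed 0.89 [ 0.5719  0.0345 -0.0012]
top cover_lip 0.63 [0.5953 0.0363 0.0419]
top strip_bar 0.97 [ 0.5204 -0.3076  0.021 ]
top strip_bar 0.39 [ 0.3526 -0.4722  0.0008]
top strip_edge_left 0.63 [ 0.6099 -0.2994  0.0052]
top strip_edge_left 0.28 [ 0.5041  0.4477 -0.0017]
top strip_edge_right 0.89 [ 0.5905 -0.3674  0.003 ]
top strip_edge_right 0.47 [ 0.6116 -0.3017  0.0044]
top lever_cap_center 0.58 [ 0.5009 -0.0064  0.0381]
top terminal_center 0.7 [ 0.5757  0.037  -0.0011]
top terminal_center 0.7 [ 5.020e-01  4.464e-01 -5.000e-04]
top cap_tray 0.93 [5.476e-01 2.789e-01 4.000e-04]
top block_tray 0.76 [0.3874 0.2575 0.004 ]
top block_tray 0.2 [ 0.7085 -0.3059 -0.0029]
t 1.0 p [0.1953 0.5937 0.2313] q [ 1.583e-01  9.874e-01  1.000e-04 -0.000e+00] F [ 0.2 -0.4  0.4] g 1.001
```

View pics/side0.png

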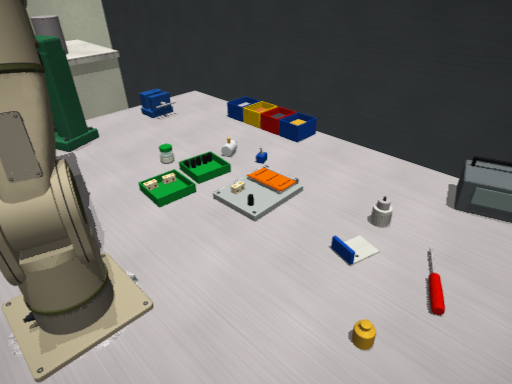

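View pics/top0.png

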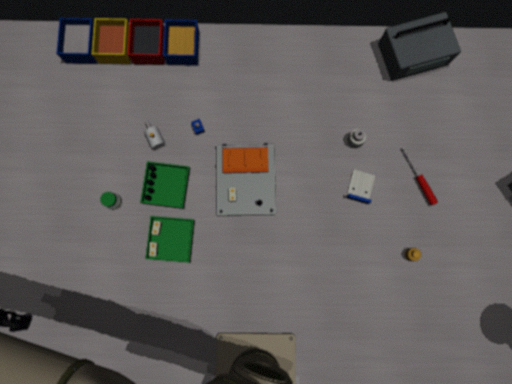

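```bash
python3 - <<'E'
from h import *
from scipy.optimize import least_squares
zs={'test_bed':.02,'lever_cap_center':.036,'terminal_center':.042,'strip_bar':.02,'cap_tray':.03,'block_tray':.03,'cover':.036}
for n in ['top','side']:
  im=manip.camera(n)
  for x in zs:
    for d in manip.cut_out(x,n)[:2]:
        m=d['pixels'].astype(np.uint8); 
        if m.sum()==0: continue
        c=max(cv2.findContours(m,0,2)[0],key=cv2.contourArea).reshape(-1,2)
        W=np.array([px2w(p,n,zs[x])[:2] for p in c]).astype(np.float32)
        r=cv2.minAreaRect(W*1000)
        ys,xs=np.nonzero(m)
        print(n,x,round(d['score'],2),m.sum(),'px',xs.mean().round(1),ys.mean().round(1),'rect',np.round(r[0],1),np.round(r[1],1),round(r[2],1))
im=cv2.imread('pics/top0.png')
cv2.imwrite('pics/topc.png',cv2.resize(im[110:270,130:290],None,fx=3.7,fy=3.7,interpolation=2))
im=cv2.imread('pics/side0.png')
cv2.imwrite('pics/sidec.png',cv2.resize(im[130:270,130:400],None,fx=2.96,fy=2.96,interpolation=2))
st()
E
```

```text
top lever_cap_center 0.45 251 px 356.1 137.5 rect [ 706.4 -304.1] [48.6 60.8] 56.7
top terminal_center 0.34 268 px 356.2 137.6 rect [ 704.  -303.4] [47.9 63.3] 63.5
top terminal_center 0.21 283 px 153.6 136.3 rect [702.2 322.1] [77.3 43.4] 31.5
top strip_bar 0.75 746 px 360.5 185.9 rect [ 557.8 -318.4] [76.6 98.5] 76.5
top cap_tray 0.64 1922 px 165.0 184.1 rect [552.6 280.3] [135.8 133.6] 83.9
top block_tray 0.56 1963 px 169.8 238.0 rect [389.9 258.6] [136.9 132.3] 86.6
top cover 0.55 1136 px 244.7 158.1 rect [636.   38.7] [ 81.7 134.9] 0.9
side test_bed 0.82 2488 px 259.9 192.2 rect [572.7  29.4] [254.3 198.5] 2.0
side test_bed 0.2 97 px 260.7 156.3 rect [737.8 191.4] [96.2 35.2] 37.9
side lever_cap_center 0.53 41 px 249.9 199.8 rect [498.2  -4.1] [46.9 11.5] 46.8
side terminal_center 0.69 596 px 435.3 292.7 rect [ 530.9 -517.3] [145.   26.8] 27.3
side terminal_center 0.58 114 px 237.0 186.9 rect [511.7  66.9] [57.3 36.4] 47.4
side strip_bar 0.9 863 px 352.2 248.9 rect [ 543. -310.] [103.3  94.9] 74.9
side strip_bar 0.64 513 px 381.3 212.4 rect [ 727.9 -291.8] [148.8  52.7] 27.9
side cap_tray 0.88 996 px 203.6 166.4 rect [538.3 269.6] [174.4 153.3] 85.0
side block_tray 0.98 1365 px 166.8 187.2 rect [378.  244.4] [182.5 148.1] 85.4
side block_tray 0.62 242 px 165.4 153.5 rect [503.5 449.9] [166.4  49.5] 58.7
side cover 0.62 212 px 228.8 147.5 rect [685.1 306.4] [146.   54.5] 42.1
side cover 0.59 626 px 272.1 177.9 rect [632.3  36.9] [ 87.7 146.2] 2.1
t 1.8 p [0.1953 0.5937 0.2313] q [ 0.1582  0.9874  0.     -0.    ] F [ 0.2  0.6 -0.7] g 0.998
```

View pics/topc.png

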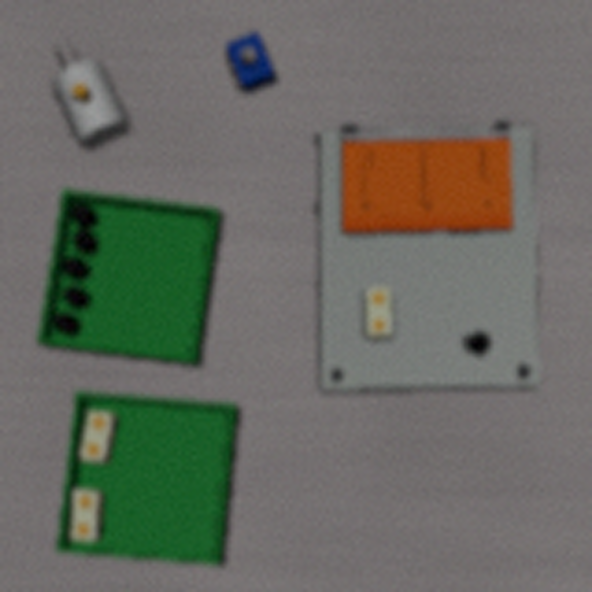

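View pics/sidec.png

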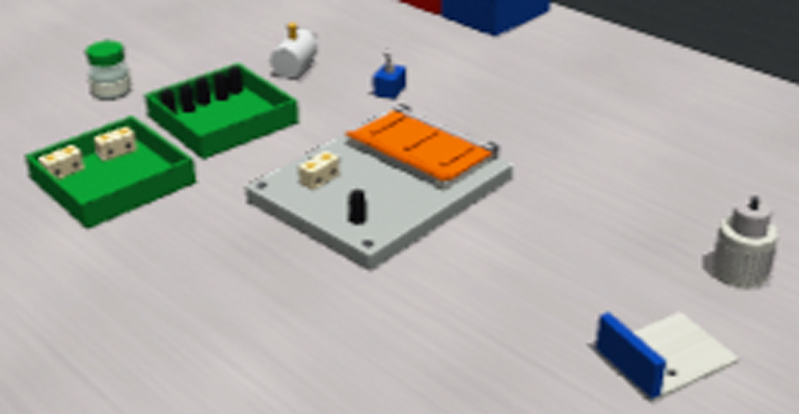

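```bash
python3 - <<'E'
from h import *
im=cv2.imread('pics/top0.png'); hsv=cv2.cvtColor(im,cv2.COLOR_BGR2HSV)
def seg(mask,box,z,name,n='top'):
    x0,y0,x1,y1=box; m=np.zeros(mask.shape,np.uint8); m[y0:y1,x0:x1]=mask[y0:y1,x0:x1]
    ys,xs=np.nonzero(m); W=np.array([px2w((a,b),n,z)[:2] for a,b in zip(xs,ys)])*1000
    r=cv2.minAreaRect(W.astype(np.float32)); C=np.cov(W.T); w,v=np.linalg.eigh(C); a=np.degrees(np.arctan2(v[1,1],v[0,1]))
    print(name,m.sum(),'mean',W.mean(0).round(1),'rect',np.round(r[0],1),np.round(r[1],1),round(r[2],1),'pca',round(a,1),np.sqrt(12*w).round(1))
ivory=((hsv[...,0]<35)&(hsv[...,1]>25)&(hsv[...,2]>120)).astype(np.uint8)
seg(ivory,(222,180,244,208),.042,'term')
black=(hsv[...,2]<70).astype(np.uint8)
seg(black,(250,194,268,211),.045,'cap')
orange=((hsv[...,0]<16)&(hsv[...,1]>180)).astype(np.uint8)
seg(orange,(210,135,285,180),.036,'cover')
green=((abs(hsv[...,0].astype(int)-65)<15)&(hsv[...,1]>150)).astype(np.uint8)
seg(green,(135,150,200,212),.02,'captray'); seg(green,(135,212,200,270),.02,'blktray')
blue=((abs(hsv[...,0].astype(int)-113)<15)&(hsv[...,1]>150)).astype(np.uint8)
seg(blue,(335,180,385,215),.04,'bar')
white=((hsv[...,2]>170)).astype(np.uint8)
seg(white,(340,165,380,203),.004,'plate')
print(hsv[185,362],hsv[200,240],hsv[180,310],hsv[197,232])
# bed corners clicks in topc
for z,pts in [(.02,[(320,130),(537,127),(538,386),(322,390)]),(.042,[(366,288),(390,288),(391,338),(368,338)])]:
    P=np.array([px2w((a/3.7+130-.36,b/3.7+110-.36),'top',z)[:2] for a,b in pts])*1000; print(P.round(1),P.mean(0).round(1))
# terminal and cap in side, via colour box
E
```

```text
term 69 mean [524.5  76. ] rect [524.2  75.4] [33.6 18.1] 1.3 pca -178.7 [18.  36.2]
cap 30 mean [497.6  -5. ] rect [497.6  -4.7] [15.1 15. ] 0.8 pca 91.5 [16.  16.7]
cover 1036 mean [630.2  38.8] rect [631.2  38.6] [ 72.2 135. ] 0.9 pca 92.1 [ 73. 136.]
captray 1629 mean [551.5 280.8] rect [552.4 282.8] [129.6 125.7] 83.7 pca 91.7 [126.3 127.2]Traceback (most recent call last):
  File "<stdin>", line 15, in <module>
  File "<stdin>", line 5, in seg
  File "h.py", line 13, in px2w
    K,Rm,t=ext(n); d=Rm.T@np.linalg.solve(K,[uv[0],uv[1],1.]); o=-Rm.T@t
           ~~~^^^
  File "h.py", line 5, in ext
    i=manip.camera_info(n); Rm=cv2.Rodrigues(np.array(i['rvec'],float))[0]; t=np.array(i['tvec'],float).ravel()
ValueError: time passes only in moves, steps and waits
```

```bash
sed -i 's/^def ext/import functools\n@functools.lru_cache(None)\ndef ext/' h.py; cat > seg.py <<'E'
from h import *
im=cv2.imread('pics/top0.png'); hsv=cv2.cvtColor(im,cv2.COLOR_BGR2HSV)
def seg(mask,box,z,name,n='top'):
    x0,y0,x1,y1=box; m=np.zeros(mask.shape,np.uint8); m[y0:y1,x0:x1]=mask[y0:y1,x0:x1]
    ys,xs=np.nonzero(m); W=np.array([px2w((a,b),n,z)[:2] for a,b in zip(xs,ys)])*1000
    r=cv2.minAreaRect(W.astype(np.float32)); C=np.cov(W.T); w,v=np.linalg.eigh(C); a=np.degrees(np.arctan2(v[1,1],v[0,1]))
    print(name,m.sum(),'mean',W.mean(0).round(1),'rect',np.round(r[0],1),np.round(r[1],1),round(r[2],1),'pca',round(a,1),np.sqrt(12*w).round(1))
green=((abs(hsv[...,0].astype(int)-65)<15)&(hsv[...,1]>150)).astype(np.uint8)
seg(green,(135,212,200,270),.02,'blktray')
blue=((abs(hsv[...,0].astype(int)-113)<15)&(hsv[...,1]>150)).astype(np.uint8)
seg(blue,(335,180,385,215),.04,'bar')
white=((hsv[...,2]>170)).astype(np.uint8)
seg(white,(340,165,380,203),.004,'plate')
for z,pts in [(.02,[(320,130),(537,127),(538,386),(322,390)]),(.042,[(366,288),(390,288),(391,338),(368,338)])]:
    P=np.array([px2w((a/3.7+130-.36,b/3.7+110-.36),'top',z)[:2] for a,b in pts])*1000; print(P.round(1),P.mean(0).round(1))
o=st(); print(o['joint_pos'])
E
python3 seg.py
```

```text
blktray 1460 mean [386.4 250.1] rect [387.3 260.2] [129.1 123.8] 85.9 pca -178.9 [114.2 124.6]
bar 72 mean [ 515.4 -305.8] rect [ 515.5 -305.8] [65.4  9.7] 74.6 pca 75.3 [10.  66.2]Traceback (most recent call last):
  File "seg.py", line 13, in <module>
    seg(white,(340,165,380,203),.004,'plate')
    ~~~^^^^^^^^^^^^^^^^^^^^^^^^^^^^^^^^^^^^^^
  File "seg.py", line 6, in seg
    r=cv2.minAreaRect(W.astype(np.float32)); C=np.cov(W.T); w,v=np.linalg.eigh(C); a=np.degrees(np.arctan2(v[1,1],v[0,1]))
cv2.error: OpenCV(4.12.0) /io/opencv/modules/imgproc/src/convhull.cpp:143: error: (-215:Assertion failed) total >= 0 && (depth == CV_32F || depth == CV_32S) in function 'convexHull'
```

Emit:
arm_command([
  [0, 0, 0],
  [0, 0, 0],
  [0, 0, 0],
  [0, 0, 0],
  [0, 0, 0],
  [0, 0, 0],
  [0, 0, 0],
  [0, 0, 0],
  [0, 0, 0],
  [0, 0, 0],
], turn=[7.1, 7.1, 7.1, 7.1, 7.1, 7.1, 7.1, 7.1, 7.1, 7.1], grip=[0.25, 0.25, 0.25, 0.25, 0.25, 0.25, 0.25, 0.25, 0.25, 0.25])

```text
clock: 2.63
position: [0.1952, 0.5937, 0.2313]
ee_rot: [0.704, 0.71, 0.0, -0.0]
ft_force: [-0.4, 0.3, -0.3]
grip_width: 0.755
```

```bash
python3 - <<'E'
from h import *
o=st(); print(np.round(o['joint_pos'],3))
for z,pts in [(.02,[(320,130),(537,127),(538,386),(322,390)]),(.042,[(366,288),(390,288),(391,338),(368,338)])]:
    P=np.array([px2w((a/3.7+130-.36,b/3.7+110-.36),'top',z)[:2] for a,b in pts])*1000; print(P.round(1).tolist(),P.mean(0).round(1))
E
```

```text
t 2.63 p [0.1952 0.5937 0.2313] q [ 0.7044  0.7099  0.     -0.    ] F [-0.4  0.3 -0.3] g 0.755
[-1.406  0.329  0.102  1.468 -0.034  1.346 -1.294]
[[680.4, 129.6], [686.0, -53.0], [466.7, -55.6], [460.8, 121.5]] [573.5  35.6]
[[542.4, 86.2], [542.7, 66.6], [501.6, 64.9], [501.3, 83.6]] [522.   75.3]
```

Emit:
arm_command([
  [-30, 15, 0],
  [-30, 15, 0],
  [-30, 15, 0],
  [-30, 15, 0],
  [-30, 15, 0],
  [-30, 15, 0],
  [-30, 15, 0],
  [-30, 15, 0],
  [-30, 15, 0],
  [-30, 15, 0],
], turn=[0, 0, 0, 0, 0, 0, 0, 0, 0, 0], grip=[0.25, 0.25, 0.25, 0.25, 0.25, 0.25, 0.25, 0.25, 0.25, 0.25])

```text
clock: 3.47
position: [0.3499, 0.2943, 0.2315]
ee_rot: [0.702, 0.712, 0.0, -0.0]
ft_force: [0.7, 0.1, 0.0]
grip_width: 0.755
```

Emit:
arm_command([
  [-30, 15, 0],
  [-30, 15, 0],
  [-30, 15, 10],
  [-30, 15, 15],
  [-30, 15, 15],
  [-30, 15, 15],
  [-30, 15, 15],
  [-30, 15, 15],
  [-30, 15, 15],
  [-28, 18, 10],
], turn=[0, 0, 0, 0, 0, 0, 0, 0, 0, 0], grip=[0.25, 0.25, 0.25, 0.25, 0.25, 0.25, 0.25, 0.25, 0.25, 0.25])

```text
clock: 4.3
position: [0.5064, -0.0018, 0.1203]
ee_rot: [0.702, 0.712, -0.0, -0.0]
ft_force: [0.6, 0.8, -0.4]
grip_width: 0.755
```

Emit:
arm_command([
  [-2, -8, 5],
  [0, 0, 25],
  [0, 0, 25],
  [0, 0, 0],
], turn=[0, 0, 0, 0], grip=[0.25, 0.25, 0.25, 0.25])

```text
clock: 4.63
position: [0.4959, -0.0023, 0.0628]
ee_rot: [0.702, 0.712, -0.002, -0.001]
ft_force: [-1.5, 0.3, -0.5]
grip_width: 0.75
```

```bash
python3 - <<'E'
from h import *
st()
ims=[]
for n,b in [('side',(200,130,290,230)),('top',(205,130,295,230))]:
    im=manip.camera(n); 
    x0,y0,x1,y1=b; ims.append(cv2.resize(im[y0:y1,x0:x1],None,fx=4.4,fy=4.4,interpolation=2))
    print(n,w2p([.4982,-.0039,.036],n))
cv2.imwrite('pics/cap1.png',np.hstack(ims))
E
```

```text
t 4.63 p [ 0.4959 -0.0023  0.0628] q [ 0.7022  0.712  -0.0025 -0.0015] F [-1.5  0.3 -0.5] g 0.75
side [249.94995968 199.38029026]
top [258.21919138 202.71698333]
```

View pics/cap1.png

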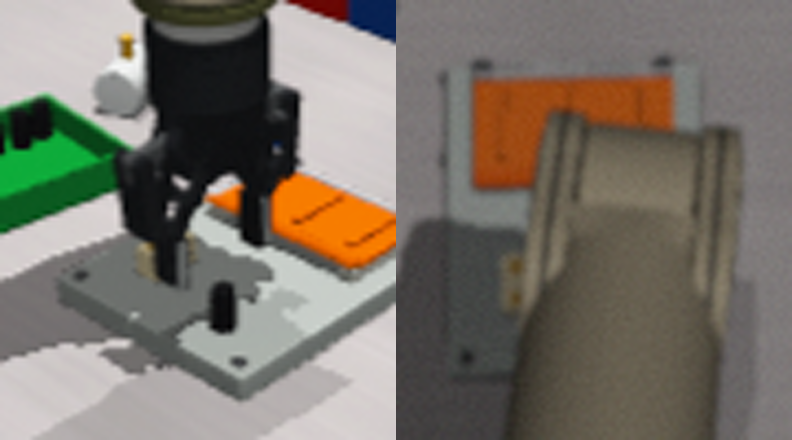

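Emit:
arm_command([
  [-2, 0, 13],
  [0, 0, 15],
  [0, 0, 10],
  [0, 0, 0],
  [0, 0, 0],
  [0, 0, 0],
  [0, 0, 0],
  [0, 0, 0],
  [0, 0, 0],
], turn=[0, 0, 0, 0, 0, 0, 0, 0, 0], grip=[0.25, 0.25, 0.25, 0.25, 1, 1, 1, 1, 1], newtons=30)

```text
clock: 5.48
position: [0.4992, -0.004, 0.0292]
ee_rot: [0.702, 0.712, 0.001, 0.0]
ft_force: [-1.8, 0.2, 6.2]
grip_width: 0.19
```

Emit:
arm_command([
  [0, 0, 0],
  [0, 0, -20],
  [0, 0, -25],
  [0, 0, -25],
], turn=[0, 0, 0, 0], grip=[1, 1, 1, 1])

```text
clock: 5.82
position: [0.4981, -0.0044, 0.0991]
ee_rot: [0.702, 0.712, -0.001, -0.0]
ft_force: [0.8, 0.8, 0.0]
grip_width: 0.189
```

```bash
python3 - <<'E'
from h import *
st()
ims=[]
for n,b in [('side',(200,110,290,210))]:
    im=manip.camera(n); 
    x0,y0,x1,y1=b; ims.append(cv2.resize(im[y0:y1,x0:x1],None,fx=4.4,fy=4.4,interpolation=2))
cv2.imwrite('pics/cap2.png',np.hstack(ims))
E
```

```text
t 5.82 p [ 0.4981 -0.0044  0.0991] q [ 7.023e-01  7.119e-01 -5.000e-04 -1.000e-04] F [0.8 0.8 0. ] g 0.189
```

View pics/cap2.png

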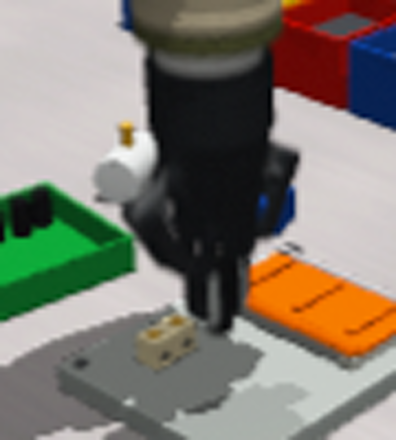

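Emit:
arm_command([
  [33, 6.5, 0],
  [33, 6.5, 0],
  [33, 6.5, 0],
  [33, 6.5, 0],
  [33, 6.5, 0],
  [33, 6.5, 0],
  [33, 6.5, 0],
  [33, 6.5, 15],
  [0, 0, 30],
  [0, 0, 25],
], turn=[0, 0, 0, 0, 0, 0, 0, 0, 0, 0], grip=[1, 1, 1, 1, 1, 1, 1, 1, 1, 1])

```text
clock: 6.7
position: [0.5467, 0.2637, 0.0272]
ee_rot: [0.701, 0.713, 0.001, -0.0]
ft_force: [-0.1, -1.0, -0.7]
grip_width: 0.192
```

Emit:
arm_command([
  [0, 0, 14],
  [0, 0, 0],
  [0, 0, 0],
  [0, 0, 0],
  [0, 0, 0],
  [0, 0, -15],
  [0, 0, -30],
  [0, 0, -30],
  [0, 0, -10],
], turn=[0, 0, 0, 0, 0, 0, 0, 0, 0], grip=[1, 1, 0.5, 0.5, 0.5, 0.5, 0.5, 0.5, 0.25])

```text
clock: 7.45
position: [0.5491, 0.2611, 0.1043]
ee_rot: [0.702, 0.712, 0.003, 0.001]
ft_force: [-0.2, -0.2, 1.2]
grip_width: 0.627
```

```bash
python3 - <<'E'
from h import *
st()
ims=[]
im=manip.camera('side'); ims.append(cv2.resize(im[100:210,120:290],None,fx=3.5,fy=3.5,interpolation=2))
for d in manip.tip_of('terminal_center','side')[:2]: print(d['score'],c2w(d['xyz'],'side').round(4))
cv2.imwrite('pics/cap3.png',np.hstack(ims))
E
```

```text
t 7.45 p [0.5491 0.2611 0.1043] q [7.025e-01 7.117e-01 3.100e-03 6.000e-04] F [-0.2 -0.2  1.2] g 0.627
0.47 [0.5249 0.08   0.0305]
```

View pics/cap3.png

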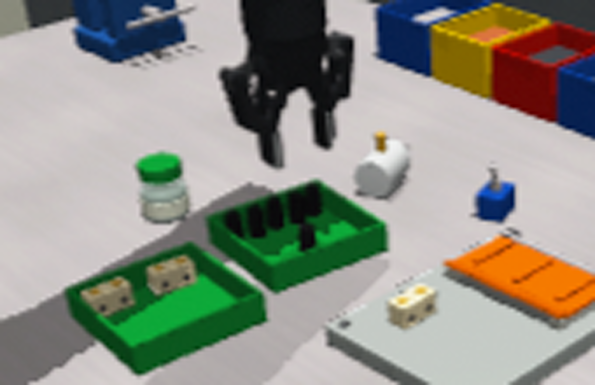

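Emit:
arm_command([
  [-30.5, -4.8, 0],
  [-30.5, -4.8, 0],
  [-30.5, -4.8, 0],
  [-30.5, -4.8, 0],
  [-30.5, -4.8, 0],
  [-31, -4.8, 10],
  [0, 0, 20],
  [0, 0, 0],
], turn=[0, 0, 0, 0, 0, 0, 0, 0], grip=[0.25, 0.25, 0.25, 0.25, 0.25, 0.25, 0.25, 0.25])

```text
clock: 8.22
position: [0.5183, 0.0745, 0.0664]
ee_rot: [0.703, 0.711, -0.002, -0.001]
ft_force: [-1.7, 0.5, -1.0]
grip_width: 0.747
```

```bash
python3 - <<'E'
from h import *
st()
ims=[]
im=manip.camera('side'); ims.append(cv2.resize(im[110:220,190:310],None,fx=5,fy=5,interpolation=2))
cv2.imwrite('pics/t1.png',np.hstack(ims))
E
```

```text
t 8.22 p [0.5183 0.0745 0.0664] q [ 0.7033  0.7108 -0.0019 -0.0011] F [-1.7  0.5 -1. ] g 0.747
```

View pics/t1.png

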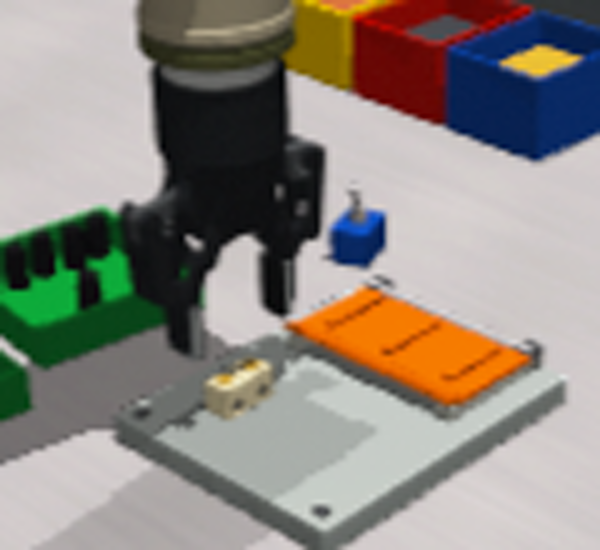

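Emit:
arm_command([
  [2, 3, 13],
  [0, 0, 15],
  [0, 0, 12],
  [0, 0, 0],
  [0, 0, 0],
  [0, 0, 0],
  [0, 0, 0],
  [0, 0, 0],
], turn=[0, 0, 0, 0, 0, 0, 0, 0], grip=[0.25, 0.25, 0.25, 0.25, 1, 1, 1, 1], newtons=40)

```text
clock: 8.93
position: [0.5243, 0.079, 0.0303]
ee_rot: [0.702, 0.712, 0.001, 0.0]
ft_force: [-0.4, 0.6, 3.4]
grip_width: 0.459
```

Emit:
arm_command([
  [0, 0, 0],
  [0, 0, -20],
  [0, 0, -30],
  [0, 0, -25],
], turn=[0, 0, 0, 0], grip=[1, 1, 1, 1])

```text
clock: 9.27
position: [0.5234, 0.0783, 0.1055]
ee_rot: [0.702, 0.712, -0.0, 0.0]
ft_force: [0.7, 0.4, 0.2]
grip_width: 0.454
```

```bash
python3 - <<'E'
from h import *
st()
ims=[]
im=manip.camera('side'); ims.append(cv2.resize(im[100:210,190:310],None,fx=5,fy=5,interpolation=2))
cv2.imwrite('pics/t2.png',np.hstack(ims))
E
```

```text
t 9.27 p [0.5234 0.0783 0.1055] q [ 7.024e-01  7.118e-01 -4.000e-04  0.000e+00] F [0.7 0.4 0.2] g 0.454
```

View pics/t2.png

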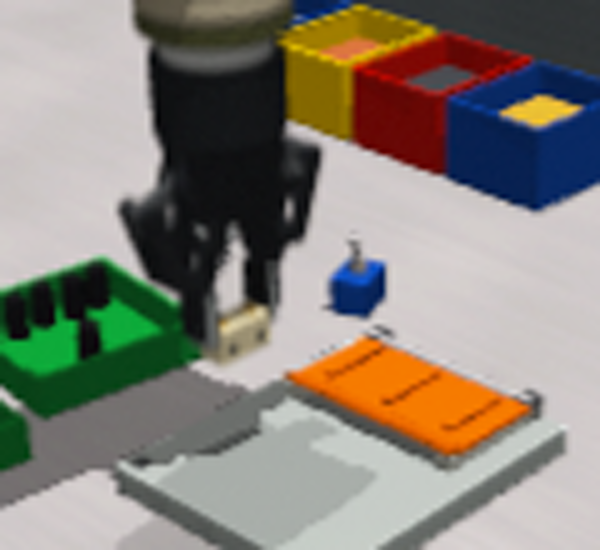

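Emit:
arm_command([
  [23, -19.3, 0],
  [23, -19.3, 0],
  [23, -19.3, 0],
  [23, -19.3, 0],
  [23, -19.3, 0],
  [23, -19.3, 0],
  [22, -19.3, 10],
  [0, 0, 30],
  [0, 0, 25],
  [0, 0, 10],
], turn=[0, 0, 0, 0, 0, 0, 0, 0, 0, 0], grip=[1, 1, 1, 1, 1, 1, 1, 1, 1, 1])

```text
clock: 10.15
position: [0.3847, 0.2362, 0.0268]
ee_rot: [0.702, 0.712, -0.002, -0.0]
ft_force: [-0.4, -0.0, -0.2]
grip_width: 0.453
```

Emit:
arm_command([
  [0, 0, 13],
  [0, 0, 0],
  [0, 0, 0],
  [0, 0, 0],
  [0, 0, 0],
  [0, 0, -15],
  [0, 0, -30],
  [0, 0, -40],
  [0, 0, -40],
  [0, 0, -20],
], turn=[0, 0, 0, 0, 0, 0, 0, 0, 0, 0], grip=[1, 1, 0.35, 0.35, 0.35, 0.35, 0.35, 0.25, 0.25, 0.25])

```text
clock: 10.98
position: [0.3879, 0.2374, 0.1665]
ee_rot: [0.703, 0.712, 0.003, -0.0]
ft_force: [1.1, 1.3, -0.1]
grip_width: 0.755
```

```bash
python3 - <<'E'
from h import *
st()
ims=[]
im=manip.camera('side'); ims.append(cv2.resize(im[100:210,110:230],None,fx=4.5,fy=4.5,interpolation=2))
cv2.imwrite('pics/t3.png',np.hstack(ims))
E
```

```text
t 10.98 p [0.3879 0.2374 0.1665] q [ 7.026e-01  7.116e-01  3.000e-03 -1.000e-04] F [ 1.1  1.3 -0.1] g 0.755
```

View pics/t3.png

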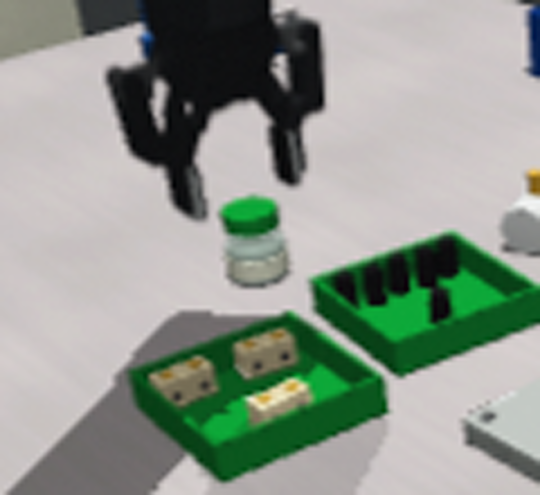

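```bash
cat > fit.py <<'E'
from h import *
from scipy.optimize import minimize, differential_evolution
from scipy.ndimage import map_coordinates
def projm(P,n):
    K,Rm,t=ext(n); c=P@Rm.T+t; u=c@K.T; return u[:,:2]/u[:,2:]
def lines(segs,m=60):
    s=np.linspace(0.03,.97,m)[:,None]
    return np.vstack([np.array(a)*(1-s)+np.array(b)*s for a,b in segs])
def place(L,x,y,yaw,z0=0):
    c,s=np.cos(yaw),np.sin(yaw); P=L.copy(); P[:,0]=x+c*L[:,0]-s*L[:,1]; P[:,1]=y+s*L[:,0]+c*L[:,1]; P[:,2]+=z0; return P
def rect(x0,x1,y0,y1,z): 
    a=[(x0,y0,z),(x1,y0,z),(x1,y1,z),(x0,y1,z)]; return [(a[i],a[(i+1)%4]) for i in range(4)]
def grad(im):
    g=cv2.GaussianBlur(im,(0,0),1.2).astype(np.float32); 
    m=0
    for c in range(3):
        m=m+cv2.Sobel(g[...,c],cv2.CV_32F,1,0)**2+cv2.Sobel(g[...,c],cv2.CV_32F,0,1)**2
    return np.minimum(np.sqrt(m),150)
def fit(segs,G,x0,r=(.01,.01,.06),z0=0):
    L=lines(segs)
    def f(v):
        P=place(L,*v,z0=z0); e=0
        for n in G:
            uv=projm(P,n); e-=map_coordinates(G[n],[uv[:,1],uv[:,0]],order=1).mean()
        return e
    b=[(a-d,a+d) for a,d in zip(x0,r)]
    s=differential_evolution(f,b,seed=1,popsize=25,tol=1e-6)
    return s.x,-s.fun
BED=rect(-.11,.11,-.09,.09,.02)+[((-.11,-.09,0),(-.11,.09,0)),((-.11,-.09,0),(.11,-.09,0))]
PL=rect(-.005,.09,-.035,.035,.004)[:3]
BAR=rect(-.005,.005,-.035,.035,.04)
STR=[((.005,-.035,.004),(.09,-.035,.004)),((.09,-.035,.004),(.09,.035,.004)),((.09,.035,.004),(.005,.035,.004))]+BAR+[((-.005,-.035,0),(-.005,.035,0))]
E
cat > m1.py <<'E'
from fit import *
st()
I={n:manip.camera(n) for n in ['top','side']}
for n in I: cv2.imwrite(f'pics/{n}_m1.png',I[n])
for n in I:
    for x in ['test_bed','cover_lip','strip_bar','strip_edge_left','strip_edge_right']:
        for d in manip.tip_of(x,n)[:1]: print(n,x,round(d['score'],2),c2w(d['xyz'],n).round(4))
G={n:grad(I[n]) for n in I}
for nm,segs,x0 in [('bed',BED,(.572,.037,.01)),('strip',STR,(.520,-.307,-.28))]:
    for use in [['top'],['side'],['top','side']]:
        v,s=fit(segs,{k:G[k] for k in use},x0); print(nm,use,v[:2].round(4),np.degrees(v[2]).round(2),round(s,1))
    P=lines(segs,80); 
    for n in I:
        im=cv2.resize(I[n],None,fx=3,fy=3,interpolation=2) if nm=='bed' else O[n]
        if nm=='bed': O=globals().get('O',{}); O[n]=im
        for u,w in projm(place(P,*v),n): cv2.circle(im,(int(3*u+1),int(3*w+1)),0,(0,0,255),-1)
cv2.imwrite('pics/fit_top.png',O['top'][390:690,600:1200]); cv2.imwrite('pics/fit_side.png',O['side'][450:840,600:1200])
st()
E
python3 m1.py
```

```text
t 11.03 p [0.389  0.2384 0.1686] q [ 7.026e-01  7.116e-01  4.800e-03 -4.000e-04] F [2.6 0.4 3.4] g 0.75
top test_bed 0.98 [ 0.5752  0.0384 -0.0014]
top cover_lip 0.9 [0.5934 0.0414 0.0349]
top strip_bar 0.94 [ 0.5221 -0.3076  0.0239]
top strip_edge_left 0.88 [ 0.6095 -0.3003  0.0052]
top strip_edge_right 0.63 [ 0.5933 -0.3705  0.0057]
side test_bed 0.65 [ 0.5748  0.0382 -0.0024]
side strip_bar 0.8 [ 0.5199 -0.3072  0.0211]
side strip_edge_left 0.94 [ 0.6134 -0.3     0.0036]
side strip_edge_right 0.92 [ 0.5897 -0.3644 -0.004 ]
bed ['top'] [0.5673 0.0428] 1.72 65.4
bed ['side'] [0.5701 0.036 ] 1.55 139.9
bed ['top', 'side'] [0.5681 0.0421] 1.66 201.7
strip ['top'] [ 0.5188 -0.3096] -16.69 135.7
strip ['side'] [ 0.5173 -0.304 ] -16.52 137.6
strip ['top', 'side'] [ 0.516  -0.3064] -15.72 263.9
t 11.63 p [0.3862 0.2367 0.1609] q [ 7.022e-01  7.119e-01 -4.000e-04  1.000e-04] F [-0.4 -1.1  0.2] g 0.751
```

```bash
python3 -c "
import cv2,numpy as np
a=cv2.imread('pics/fit_top.png');b=cv2.imread('pics/fit_side.png');cv2.imwrite('pics/fit.png',np.vstack([a,b])[:600] if 0 else np.vstack([cv2.resize(a,(520,260)),cv2.resize(b,(520,338))]))"
```

```text
(no output)
```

View pics/fit_top.png

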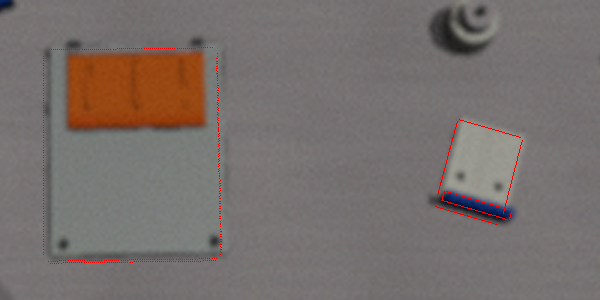

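View pics/fit_side.png

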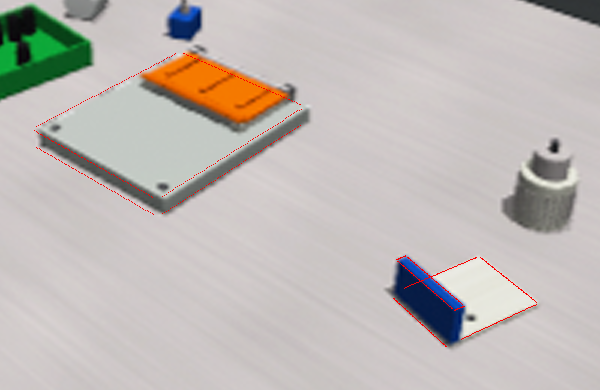

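Emit:
arm_command([
  [-36.4, 8.4, 0],
  [-36.4, 8.4, 0],
  [-36.4, 8.4, 0],
  [-36.4, 8.4, 0],
  [-36.4, 8.4, 0],
  [-36.4, 8.4, 0],
  [-36.4, 8.4, 0],
  [-36.4, 8.4, 0],
  [-36.4, 8.4, 0],
  [-36.4, 8.4, 0],
], turn=[0, 0, 0, 0, 0, 0, 0, 0, 0, 0], grip=[0.25, 0.25, 0.25, 0.25, 0.25, 0.25, 0.25, 0.25, 0.25, 0.25])

```text
clock: 12.47
position: [0.4756, -0.1277, 0.1616]
ee_rot: [0.702, 0.712, 0.001, 0.0]
ft_force: [1.2, 0.7, 1.5]
grip_width: 0.753
```

Emit:
arm_command([
  [-36.4, 8.4, 0],
  [-36.4, 8.4, 0],
  [-36.4, 8.4, 0],
  [-36.4, 8.4, 10],
  [-36.4, 8.4, 20],
  [0, 0, 20],
  [0, 0, 20],
  [0, 0, 10],
  [0, 0, 0],
], turn=[0, 0, 0, 0, 0, 5.7, 5.7, 5.7, 0], grip=[0.25, 0.25, 0.25, 0.25, 0.25, 0.25, 0.25, 0.25, 0.25])

```text
clock: 13.22
position: [0.5183, -0.3062, 0.0787]
ee_rot: [0.802, 0.598, -0.001, -0.002]
ft_force: [-0.6, 0.3, 0.7]
grip_width: 0.752
```

```bash
python3 - <<'E'
from h import *
o=st(); print(np.round(o['joint_pos'],2))
im=manip.camera('side'); cv2.imwrite('pics/s1.png',cv2.resize(im[150:280,290:430],None,fx=4.5,fy=4.5,interpolation=2))
st()
for x in ['strip_bar','strip_edge_left','strip_edge_right']:
  for d in manip.tip_of(x,'side')[:1]: print(x,round(d['score'],2),c2w(d['xyz'],'side').round(4))
E
```

```text
t 13.22 p [ 0.5183 -0.3062  0.0787] q [ 0.8018  0.5976 -0.0015 -0.0018] F [-0.6  0.3  0.7] g 0.752
[-0.26  0.59  0.96  1.73 -0.53  1.11  0.57]
t 13.27 p [ 0.519  -0.3065  0.0804] q [ 0.7998  0.6003 -0.0011 -0.0009] F [0.  0.  0.6] g 0.748
strip_bar 0.7 [ 0.5201 -0.3097  0.0215]
strip_edge_left 0.57 [ 0.6106 -0.2981  0.0008]
strip_edge_right 0.8 [ 0.5927 -0.364  -0.0052]
```

View pics/s1.png

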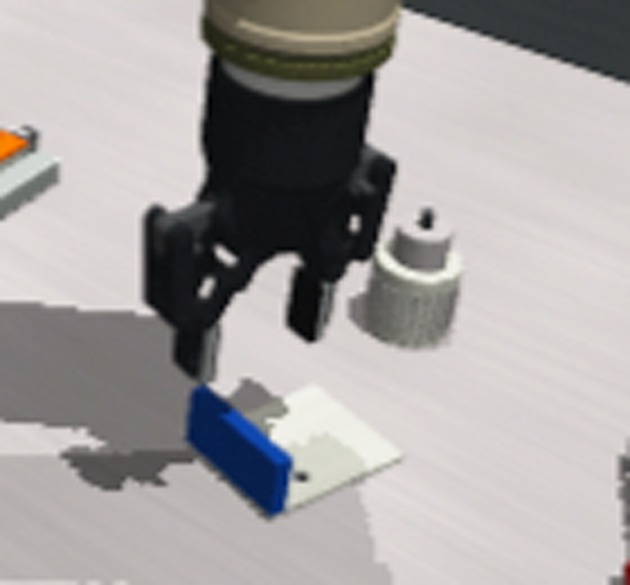

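Emit:
arm_command([
  [0, 0, 20],
  [0, 0, 20],
  [0, 0, 15],
  [0, 0, 10],
  [0, 0, 5],
  [0, 0, 0],
  [0, 0, 0],
], turn=[0, 0, 0, 0, 0, 0, 0], grip=[0.25, 0.25, 0.25, 0.25, 0.25, 0.25, 0.25])

```text
clock: 14.0
position: [0.52, -0.3071, 0.0122]
ee_rot: [0.8, 0.6, 0.0, 0.0]
ft_force: [0.8, -0.5, 0.5]
grip_width: 0.747
```

```bash
python3 - <<'E'
from h import *
o=st()
im=manip.camera('side'); cv2.imwrite('pics/s2.png',cv2.resize(im[170:280,310:420],None,fx=5,fy=5,interpolation=2))
E
```

```text
t 14.0 p [ 0.52   -0.3071  0.0122] q [8.002e-01 5.997e-01 1.000e-04 3.000e-04] F [ 0.8 -0.5  0.5] g 0.747
```

View pics/s2.png

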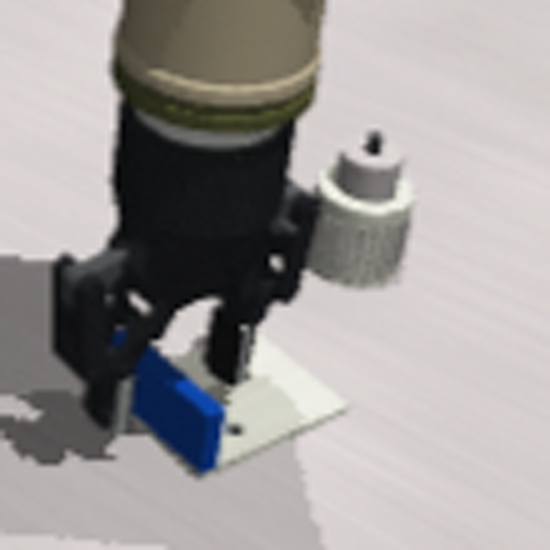

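Emit:
arm_command([
  [0, 0, 0],
  [0, 0, 0],
  [0, 0, 0],
  [0, 0, 0],
  [0, 0, 0],
  [0, 0, 0],
  [0, 0, 0],
], turn=[0, 0, 0, 0, 0, 0, 0], grip=[1, 1, 1, 1, 1, 1, 1], newtons=80)

```text
clock: 14.63
position: [0.52, -0.3069, 0.012]
ee_rot: [0.8, 0.6, 0.0, 0.0]
ft_force: [-0.8, 1.9, 5.7]
grip_width: 0.102
```

Emit:
arm_command([
  [0, 0, -5],
  [0, 0, -10],
  [0, 0, -20],
  [0, 0, -25],
  [0, 0, -20],
  [0, 0, 0],
  [0, 0, 0],
], turn=[0, 0, 0, 0, 0, 0, 0], grip=[1, 1, 1, 1, 1, 1, 1])

```text
clock: 15.22
position: [0.5203, -0.307, 0.0929]
ee_rot: [0.8, 0.6, 0.001, 0.001]
ft_force: [-0.6, -0.2, -2.0]
grip_width: 0.107
```

```bash
python3 - <<'E'
from h import *
o=st()
im=manip.camera('side'); cv2.imwrite('pics/s3.png',cv2.resize(im[150:280,310:420],None,fx=4.6,fy=4.6,interpolation=2))
for x in ['strip_bar','strip_edge_left','strip_edge_right']:
  for d in manip.tip_of(x,'side')[:1]: print(x,round(d['score'],2),c2w(d['xyz'],'side').round(4))
E
```

```text
t 15.22 p [ 0.5203 -0.307   0.0929] q [8.002e-01 5.997e-01 7.000e-04 8.000e-04] F [-0.6 -0.2 -2. ] g 0.107
strip_bar 0.78 [ 0.519  -0.3078  0.1026]
strip_edge_left 0.69 [ 0.612  -0.3022  0.0813]
strip_edge_right 0.75 [ 0.5955 -0.3652  0.079 ]
```

View pics/s3.png

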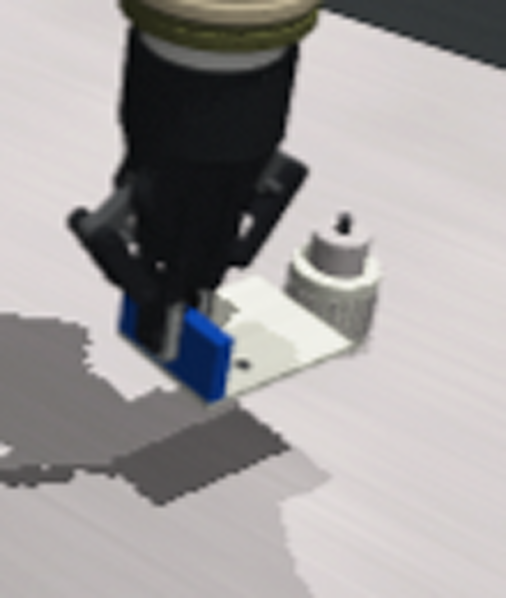

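Emit:
arm_command([
  [31.7, -13.6, 0],
  [31.7, -13.6, 0],
  [31.7, -13.6, 0],
  [31.7, -13.6, 0],
  [31.7, -13.6, 0],
  [31.7, -13.6, 0],
  [31.7, -13.6, 0],
  [31.7, -13.6, 0],
  [31.7, -13.6, 0],
  [31.7, -13.6, 0],
], turn=[0, 0, 0, 0, 0, 0, 0, 0, 0, 0], grip=[1, 1, 1, 1, 1, 1, 1, 1, 1, 1])

```text
clock: 16.25
position: [0.4773, 0.0372, 0.0912]
ee_rot: [0.8, 0.6, -0.0, -0.0]
ft_force: [-0.0, 0.2, -1.1]
grip_width: 0.102
```

Emit:
arm_command([
  [0, 0, 0],
  [0, 0, 0],
  [0, 0, 0],
  [0, 0, 10],
  [0, 0, 15],
  [0, 0, 5],
  [0, 0, 0],
  [0, 0, 0],
], turn=[-4.4, -4.4, -4.4, -4.4, 0, 0, 0, 0], grip=[1, 1, 1, 1, 1, 1, 1, 1])

```text
clock: 16.92
position: [0.478, 0.0352, 0.0615]
ee_rot: [0.7, 0.715, -0.001, 0.0]
ft_force: [-0.2, -0.1, -1.9]
grip_width: 0.103
```

```bash
python3 - <<'E'
from h import *
o=st(); print(np.round(o['joint_pos'],2))
im=manip.camera('side'); cv2.imwrite('pics/i1.png',cv2.resize(im[110:230,190:320],None,fx=4.6,fy=4.6,interpolation=2))
for x in ['strip_bar','strip_edge_left','strip_edge_right','cover_lip','test_bed']:
  for d in manip.tip_of(x,'side')[:1]: print(x,round(d['score'],2),c2w(d['xyz'],'side').round(4))
im=manip.camera('top'); cv2.imwrite('pics/i1t.png',cv2.resize(im[130:230,200:300],None,fx=5,fy=5,interpolation=2))
for x in ['strip_bar','strip_edge_left','strip_edge_right','cover_lip','test_bed']:
  for d in manip.tip_of(x,'top')[:1]: print(x,round(d['score'],2),c2w(d['xyz'],'top').round(4))
E
```

```text
t 16.92 p [0.478  0.0352 0.0615] q [ 6.995e-01  7.146e-01 -6.000e-04  0.000e+00] F [-0.2 -0.1 -1.9] g 0.103
[-1.08  0.31  1.04  2.06 -0.33  0.95  0.15]
strip_bar 0.97 [0.4799 0.0312 0.0698]
strip_edge_left 0.93 [0.5658 0.0687 0.0516]
strip_edge_right 0.79 [0.5675 0.0033 0.0469]
cover_lip 0.86 [0.5887 0.0382 0.0333]
test_bed 0.7 [ 0.5677  0.041  -0.0012]
strip_bar 0.71 [0.3849 0.257  0.0055]
strip_edge_right 0.75 [ 0.5882 -0.4979  0.0018]
cover_lip 0.89 [0.5931 0.0339 0.0383]
test_bed 0.64 [ 0.5724  0.0391 -0.0008]
```

View pics/i1.png

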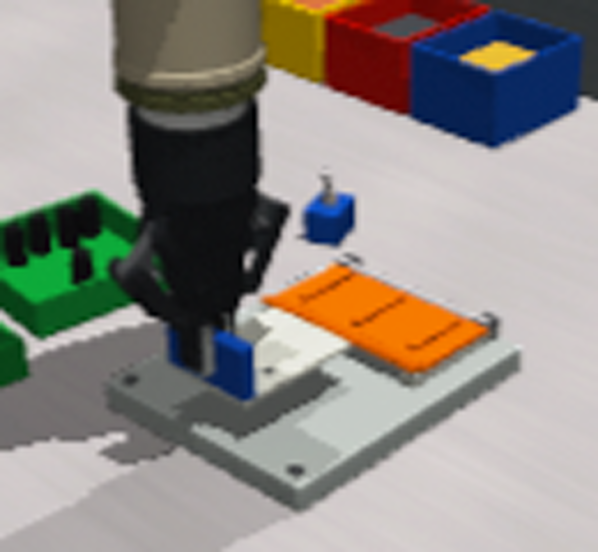

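View pics/i1t.png

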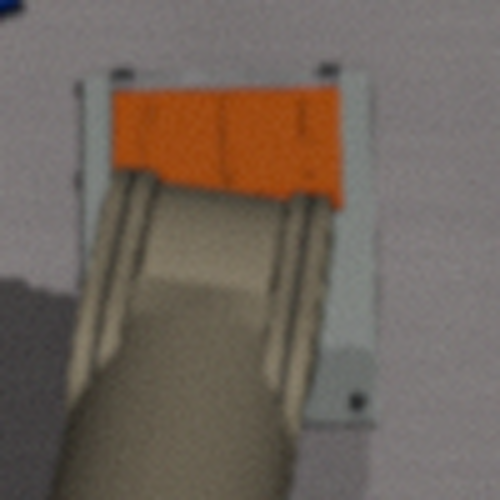

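Emit:
arm_command([
  [0, 0, 10],
  [0, 0, 10],
  [0, 0, 6],
  [0, 0, 2],
  [0, 0, 0],
  [0, 0, 0],
], turn=[0, 0, 0, 0, 0, 0], grip=[1, 1, 1, 1, 1, 1])

```text
clock: 18.02
position: [0.4782, 0.0354, 0.0335]
ee_rot: [0.699, 0.715, -0.0, 0.0]
ft_force: [0.8, 0.1, -1.2]
grip_width: 0.101
```

Emit:
arm_command([
  [0, 0, 1],
  [0, 0, 1],
  [0, 0, 0],
  [0, 0, 0],
], turn=[0, 0, 0, 0], grip=[1, 1, 1, 1])

```text
clock: 18.35
position: [0.4785, 0.0358, 0.0319]
ee_rot: [0.699, 0.715, 0.0, 0.0]
ft_force: [-1.3, 0.6, 3.2]
grip_width: 0.104
```

```bash
python3 - <<'E'
from h import *
o=st()
im=manip.camera('side'); cv2.imwrite('pics/i2.png',cv2.resize(im[140:230,200:310],None,fx=5.5,fy=5.5,interpolation=2))
for x in ['strip_bar','strip_edge_left','strip_edge_right','cover_lip']:
  for d in manip.tip_of(x,'side')[:1]: print(x,round(d['score'],2),c2w(d['xyz'],'side').round(4))
E
```

```text
t 18.35 p [0.4785 0.0358 0.0319] q [6.991e-01 7.151e-01 4.000e-04 0.000e+00] F [-1.3  0.6  3.2] g 0.104
strip_bar 0.68 [0.4821 0.0301 0.0411]
strip_edge_left 0.7 [0.5647 0.0695 0.0231]
strip_edge_right 0.52 [ 0.5695  0.0403 -0.0007]
cover_lip 0.96 [0.5918 0.0373 0.0311]
```

View pics/i2.png

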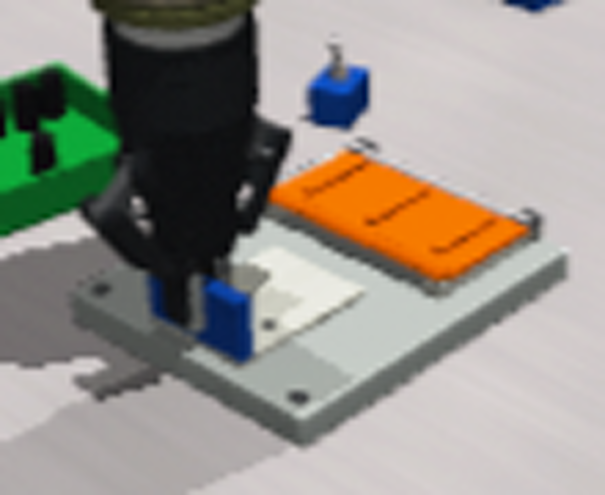

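Emit:
arm_command([
  [0, 3, 0],
  [0, 5, 0],
  [0, 5, 0],
  [0, 5, 0],
  [0, 5, 0],
  [0, 5, 0],
  [0, 2, 0],
  [0, 0, 0],
], turn=[0, 0, 0, 0, 0, 0, 0, 0], grip=[1, 1, 1, 1, 1, 1, 1, 1])

```text
clock: 19.27
position: [0.5086, 0.0364, 0.0319]
ee_rot: [0.699, 0.715, 0.0, -0.0]
ft_force: [-2.4, 0.5, 6.3]
grip_width: 0.1
```

```bash
python3 - <<'E'
from h import *
o=st(); print(np.round(o['joint_pos'],2))
im=manip.camera('side'); cv2.imwrite('pics/i3.png',cv2.resize(im[140:230,200:310],None,fx=5.5,fy=5.5,interpolation=2))
E
```

```text
t 19.27 p [0.5086 0.0364 0.0319] q [ 6.991e-01  7.151e-01  2.000e-04 -0.000e+00] F [-2.4  0.5  6.3] g 0.1
[-0.96  0.44  0.94  2.   -0.45  0.92  0.24]
```

View pics/i3.png

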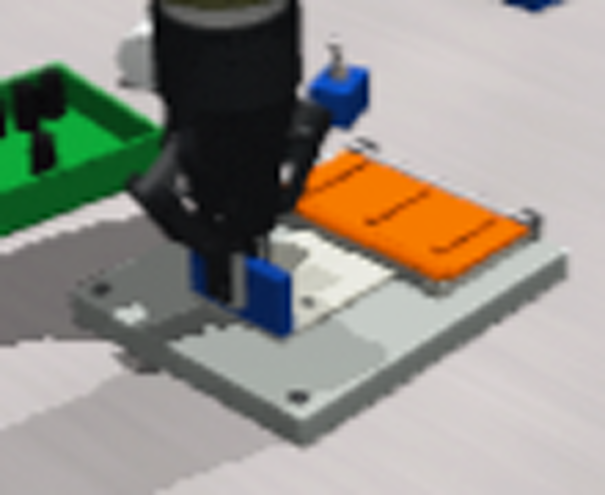

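Emit:
arm_command([
  [0, 3, 0],
  [0, 4, 0],
  [0, 5, 0],
  [0, 5, 0],
  [0, 4, 0],
  [0, 3, 0],
  [0, 0, 0],
  [0, 0, 0],
], turn=[0, 0, 0, 0, 0, 0, 0, 0], grip=[1, 1, 1, 1, 1, 1, 1, 1])

```text
clock: 19.98
position: [0.5327, 0.037, 0.0319]
ee_rot: [0.699, 0.715, 0.0, 0.0]
ft_force: [0.1, 0.1, 4.2]
grip_width: 0.104
```

```bash
python3 - <<'E'
from h import *
o=st(); print(np.round(o['joint_pos'],2))
im=manip.camera('side'); cv2.imwrite('pics/i4.png',cv2.resize(im[140:230,200:310],None,fx=5.5,fy=5.5,interpolation=2))
for x in ['strip_bar','strip_edge_left','strip_edge_right','cover_lip','test_bed']:
  for d in manip.tip_of(x,'side')[:1]: print(x,round(d['score'],2),c2w(d['xyz'],'side').round(4))
E
```

```text
t 19.98 p [0.5327 0.037  0.0319] q [6.991e-01 7.150e-01 3.000e-04 2.000e-04] F [0.1 0.1 4.2] g 0.104
[-0.91  0.49  0.91  1.94 -0.48  0.94  0.26]
strip_bar 0.77 [0.5347 0.0345 0.0395]
strip_edge_left 0.87 [0.6203 0.0689 0.0185]
strip_edge_right 0.71 [0.6964 0.3239 0.0067]
cover_lip 0.56 [0.5905 0.0431 0.0338]
test_bed 0.87 [ 0.5731  0.0397 -0.001 ]
```

View pics/i4.png

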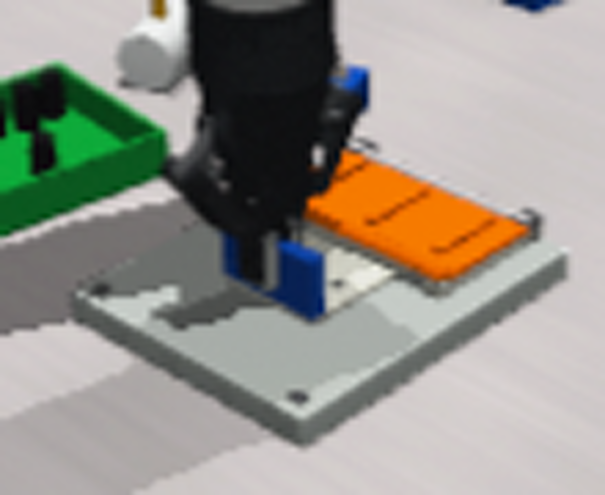

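Emit:
arm_command([
  [0, 0, 0.5],
  [0, 0, 0.5],
  [0, 0, 0],
  [0, 0, 0],
  [0, 0, 0],
  [0, 0, 0],
], turn=[0, 0, 0, 0, 0, 0], grip=[1, 1, 1, 1, 1, 1])

```text
clock: 20.78
position: [0.5327, 0.037, 0.0319]
ee_rot: [0.699, 0.715, 0.001, -0.0]
ft_force: [-6.3, -0.7, 21.5]
grip_width: 0.103
```

Emit:
arm_command([
  [0, 0, 0],
  [0, 0, 0],
  [0, 0, 0],
  [0, 0, 0],
  [0, 0, 0],
  [0, 0, 0],
], turn=[0, 0, 0, 0, 0, 0], grip=[1, 1, 1, 1, 1, 1])

```text
clock: 21.28
position: [0.5327, 0.037, 0.0319]
ee_rot: [0.699, 0.715, 0.001, -0.0]
ft_force: [-5.9, 0.4, 21.9]
grip_width: 0.103
```

```bash
python3 - <<'E'
from h import *
o=st(); print(np.round(o['joint_velocities'],3))
im=manip.camera('side'); cv2.imwrite('pics/f1.png',cv2.resize(im[110:230,120:310],None,fx=4.2,fy=4.2,interpolation=2))
for x in ['strip_bar','strip_edge_left','strip_edge_right','cover_lip','test_bed','lever_cap_center','terminal_center']:
  for d in manip.tip_of(x,'side')[:2]: print(x,round(d['score'],2),c2w(d['xyz'],'side').round(4))
im=manip.camera('top'); cv2.imwrite('pics/f1t.png',im)
st()
E
```

```text
t 21.28 p [0.5327 0.037  0.0319] q [ 6.991e-01  7.150e-01  7.000e-04 -2.000e-04] F [-5.9  0.4 21.9] g 0.103
[-0.001  0.002 -0.001 -0.002  0.     0.001  0.001]
strip_bar 0.63 [0.5341 0.0326 0.0391]
strip_edge_left 0.64 [0.6196 0.0716 0.0228]
strip_edge_right 0.81 [0.6241 0.0041 0.0196]
strip_edge_right 0.52 [ 0.5975 -0.498   0.0074]
cover_lip 0.92 [0.5905 0.0397 0.0349]
cover_lip 0.42 [0.5023 0.4431 0.0026]
test_bed 0.66 [0.5705 0.0398 0.0013]
lever_cap_center 0.53 [0.5442 0.2619 0.0226]
terminal_center 0.46 [0.3886 0.2354 0.0184]
t 21.73 p [0.5327 0.037  0.0319] q [ 6.991e-01  7.150e-01  7.000e-04 -2.000e-04] F [-6.5 -0.5 21.7] g 0.1
```

View pics/f1.png

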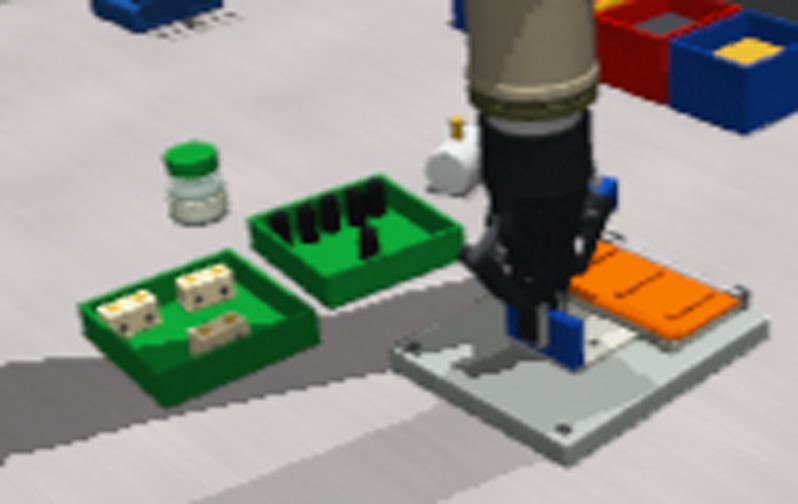

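View pics/f1t.png

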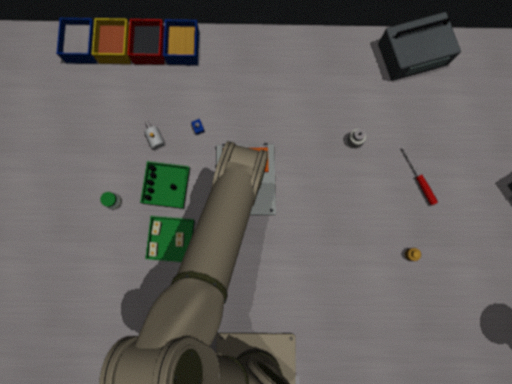

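```bash
python3 -c "
from h import *
print(manip.hand_in()); "
```

```text
the job is handed in; nothing more can be done
None
```

The job is done and handed in at about 21.7 s of the 72 s allowed; the hand-in reports no verdict, so what follows is from my own last checks.

- **Stray parts:** In the final pictures the lever cap stands in the cap tray (found at about 0.544, 0.262). The terminal block lies in the block tray (about 0.389, 0.235). Both are released.
- **Strip under the cover:** I took the strip by its bar at 80 N, laid it on the bed and slid it in square to the bed, whose direction I know to about a degree. The free edge is at x ≈ 0.620–0.624 and the lip at about 0.591, so it is about 30 mm past the lip on both sides. The cover looks level in the side view.
- **Hold at the end:** The bar is still gripped, the hand is vertical and still, and the wrist reads about 21.8 N pressing down.
- **Other things on the bench:** None of them looks moved between the first and last top views.

**Disagreements:**
- My edge fits of the bed differed by about 6 mm in y between the two cameras. I used the networks' values instead, and the channel has over 20 mm of room on each side.
- Single network readings put the bed centre anywhere from x = 0.568 to 0.575. The depth margin covers that.
- A few network reports were plainly wrong, such as right-corner positions far off the strip, and I ignored them.
- The top camera could not see the strip at the end because the arm was in the way, so the final strip check rests on the side view and the arm's own pose.

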